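Slide the apple board from the dining table across to the meal trolley

ROBOT

A 6-joint arm with a two-finger parallel gripper is mounted at the origin on the work surface. World frame = base frame: x ahead of the robot, y to its left, z up, the work surface at z = 0. Lengths are in m, angles in rad, forces in N, time in s.
With the tool pointing down it reaches from about 0.275 to 0.85 m from the base axis. Payload 5.2 kg.
Tool frame: the origin (TCP) lies midway between the tips of the shut fingers; the grasp point (between the pads) lies behind it (robot.grip_depth is the z of the grasp point in the tool frame, in m); z points along the fingers, y is the line along which they close (so a half turn about z gives the same grasp; the last joint's range is limited). The gripper opens to 85 mm and grips with 20 to 120 N. Pads are 22 mm wide; open, the fingers measure 114 mm over their backs; the gripper's body (76 mm by 85 mm) begins 54 mm behind the grasp point. The pads swing forward as they close: fully open they stand 13 mm farther back than shut.
Start: joints at [-1.389, 0.259, 1.535, -0, 1.348, -0.203], TCP at [0.206, -0.51, 0.231] pointing down, gripper open.
Joint ranges: [-3.14, 3.14], [-0.91, 2.08], [0.19, 2.58], [-1.22, 4.36], [0.22, 2.71], [-3.12, 3.12]. Speed limits (rad/s): [2.57, 2.57, 3.14, 3.14, 3.14, 3.14].

INTERFACE

Orientations are given as [roll, pitch, yaw] about the fixed x, y, z axes, in that order (R = Rz(yaw) Ry(pitch) Rx(roll)).
In Python, from plant import robot, cams, order, spot_in gives the robot as it stands.
- The arm moves only by the tool apply_moves, never from a script. Its argument "deltas" is a list of rows, each a list of 7 numbers: the turn, a rotation vector about the tool's x, y, z in rad, then the shift along the tool's x, y, z in mm, then the opening, from -1 (shut) to 1 (fully open). In form: [[wx, wy, wz, x, y, z, grip], ...]. A call has 1 to 5 rows; each row is the pose to reach, as a shift and turn from the pose commanded when the call began, along the tool's axes at that moment; what a row does not reach only later rows make up. A row lasts 1/10 s, in which the tool goes at most 50 mm and 8.59 degrees, less where a joint would pass 70% of its speed; a pose out of reach is approached as far as the arm can. A call with a gripper value outside its range is refused whole. The fingers move at their own pace and stop on an object; "force" is the grip in N (left out, the last holds). Time passes only in rows, so rows that repeat a pose let the fingers close. It gives the time, the measured TCP pose, the force, the opening and the grip force at its end, in the units of the state.
- robot.state(): the state, without advancing time (a new reading comes with each control period).
- cams.get_image(name): name is "side" or "top"; returns a dict with "frame" (384x512x3 uint8, red, green, blue), "depth" (384x512 float32, m along the optical axis (not along the pixel's ray), 0 where there is no reading), "vertical_fov" (degrees; the focal length in pixels is half the picture's height over the tangent of half this angle, whatever the lens; pixels are square), "cx", "cy" (the principal point, pixels), "R" (3x3) and "t" (3): a world point X has camera coordinates R X + t. Camera axes: x right, y down, z forward; pixel columns grow to the right and rows downward; lengths in m; the calibration is good to about 2 mm. A picture is of the moment at which its call begins.
- order.job_done(): hands the job in; it is judged then, once.
Trained networks look in a picture, given as the dict that the camera call returned (one of the last four; its "shot" number tells which), for a name from the list of things; names that differ only in an ending like _2 or _b are one class to them, and where a whole thing is asked for, a point or a joint stands for the part that bears it (a point fixed in the world has none). Each returns a list of dicts, best first, with "p" (0 to 1); they miss things now and then, are a little off and sometimes report something else, mostly with a low value. They report only what shows in the picture. A call takes as long as a camera call.
- spot_in(picture, label): "rect" ([centre column, centre row, width, height] in pixels, round what is visible of it).
The state is a dict: "time": time; "qpos": joint angles; "dq": joint speeds; "tau": joint torques, N m; "ee_pos": TCP position; "eef_rot": TCP orientation; "ft_force": force on the tool from outside, world axes, zero at the start; "torque": the same for the moment, N m; "finger_gap": finger opening in m; "grip_force": force on a finger pad.
Only numpy, scipy, OpenCV 4.12 (cv2) and the standard library are available. Lean on these libraries where they do the work, as an engineer would, in place of code of your own. Each camera call takes 0.05 s, during which the arm holds its last target. There are 200 camera calls.

TASK

Slide the white serving board, with its bowl of apples, from the dining table across the open gap onto the meal trolley until its front edge sits fully home and square against the trolley's steel end lip, then let go. While the heavy front hangs over the gap keep the board's rear ledge held down, and ease off before the ledge itself leaves the table, so that neither end dips into the gap; push gently, do not lift the board, keep the bowl on it and leave the other things alone.

Things in the scene. Friction and masses are not known exactly. Their poses are not given: they have to be found in the camera images.
- dining_table: Wooden dining table, fixed, on the robot's left. Origin: middle of the edge that borders the gap, on the table top. +y points away from the gap over the table top (600 mm); x runs along the edge, the top reaching 170 mm to -x and 290 mm to +x. The board starts 10 to 30 mm behind this edge, up to 10 mm off the centre line, up to 0.06 rad askew.
- trolley: Meal trolley, white top, fixed, across the gap, parallel to the table. Origin: middle of its gap edge, on its top. -y is the way the board must travel; the top reaches 370 mm to -y, 150 mm to -x, 250 mm to +x. The gap is 110 to 130 mm wide; the trolley top lies 2 to 5 mm below the table top. z up.
- board_center (a point): Centre of the white plastic serving board (0.4 kg), 11 mm above its underside. 240 mm long (y), 170 mm wide (x); -y is forward, z up. The main part, 190 mm from the front edge, is 22 mm thick; the rear 50 mm (+y) is a ledge 8 mm thick. Between them an upright step 14 mm high, full width, faces backwards 70 mm to +y of here: fingertips on the ledge can press down and push on it.
- board_nose (a point): Middle of the board's front edge, 120 mm to -y of board_center, half-way up (11 mm above the underside), axes as the board's. The edge is bevelled underneath (about 5 mm). With the bowl the balance point lies 80 to 92 mm behind this edge, so unheld the front falls into the gap.
- ledge (a point): Middle of the rear ledge's top, 95 mm to +y of board_center, 8 mm above the underside; 25 mm behind the step, 25 mm ahead of the rear edge. While the front overhangs, up to about 7 N down here is needed to hold it; once the ledge has passed the table edge, pressing here tips the rear down instead. The board is rigid; over 40 N of push and press on it is too much.
- bowl: White ceramic bowl filled with cut apples, loose on the front of the board, 112 mm across the rim, about 65 mm high, 0.3 to 0.6 kg; origin at the centre of its underside, about 65 mm behind the board's front edge. z up.
- mug: Bystander: blue mug, 76 mm across, 85 mm high, on the dining table beyond the board; origin at the centre of its underside.
- jar: Bystander: amber jar, 60 mm across, 90 mm high, on the trolley's far side; origin at the centre of its underside.
- spoon: Bystander: spoon, 160 mm long, lying on the dining table beyond the board; origin underneath it.
- trolley_stop (a point): Point on the trolley top 286 mm to -y of the trolley's origin: about where the steel end lip stands (rigid, across the travel, 300 mm wide, 16 mm high). The lip is adjustable and its face is in truth anywhere 256 to 316 mm from the trolley's origin: no measure of it is given, it is found by feel as the board's front edge meets it. Ramming it with over 22 N is too hard.

How it is judged:
On the way, in this order (a step that is already met when the one before it is completed fails the run):
1. the board's front edge has crossed the gap and reaches at least 10 mm over the trolley, level (y of board_nose in the frame of trolley below -0.01 m and angle between board_center's own z axis and vertical below 0.06 rad and z of board_nose in the frame of trolley above 0.006 m), for 0.1 s.
2. the whole board is on the trolley (y of board_nose in the frame of trolley below -0.245 m and z of board_center in the frame of trolley below 0.016 m and angle between board_center's own z axis and vertical below 0.03 rad), for 0.1 s.
At the end, for the whole second after the job is handed in: The board lies flat on the trolley, its front edge within 2.5 mm of the end lip and square to it (0.04 rad), within 40 mm of the lip's middle sideways; the bowl stands upright on it; all is released and at rest (y of board_nose in the frame of end_lip below 0.0025 m and x of board_nose in the frame of end_lip between -0.04 and 0.04 m and angle between the y axis of board_center and the y axis of trolley, either way round below 0.04 rad and z of board_center in the frame of trolley below 0.014 m and angle between board_center's own z axis and vertical below 0.02 rad and horizontal distance between bowl and board_center below 0.085 m and angle between bowl's own z axis and vertical below 0.1 rad and linear speed of each of board, bowl below 0.01 m/s); the robot touches nothing.
It fails at once if an end of the board dips into the gap (board tilted more than 0.09 rad) (angle between board_center's own z axis and vertical above 0.09 rad).
It fails at once if the board is lifted (its centre more than 20 mm above where it lies on the table) (z of board_center in the frame of dining_table above 0.031 m).
It fails at once if the robot presses or pushes the board with more than 40 N, or the board is rammed against the end lip with more than 22 N (contact force between the fingers and board above 40 N or contact force between board and end_lip above 22 N).
It fails at once if the robot handles the bowl, or the bowl tips or comes off the board (contact force between any of the fingers, the arm and bowl above 1 N or angle between bowl's own z axis and vertical above 0.3 rad or horizontal distance between bowl and board_center above 0.1 m).
It fails at once if the mug, jar or spoon is disturbed (more than 25 mm) (distance of any of mug, jar, spoon from where it was at the start of the episode above 0.025 m).
It also fails if it takes over 67 s, if anything falls off the work surface, if the arm or the gripper's body presses on something with over 40 N, if the wrist force passes 120 N, or if a joint passes its speed limit or range.

## Working session

There is one attempt and no reset: what is moved stays moved. The work goes in short steps, Python scripts to look and compute and a tool call to move; the robot and the scene stay as the last step left them, time stands still between calls to the robot, and variables do not carry over. Pictures are saved under pics/ and viewed, at most 10 in all, crops included, and the job is handed in when it is done.

Besides the shell and the picture viewer there is one more tool, called as name(argument=value, ...), one argument or row to a line, values as JSON. apply_moves: Moves the arm, as the interface text tells. Its arguments: {"type":"object","properties":{"deltas":{"type":"array","items":{"type":"array","items":{"type":"number"}}},"force":{"type":"number"}},"required":["deltas"]}

```bash
mkdir -p pics; cat > h.py <<'E'
import numpy as np, cv2
from plant import robot, cams, order, spot_in
def world(im):
    d=im["depth"]; h,w=d.shape; f=h/2/np.tan(np.radians(im["vertical_fov"])/2)
    u,v=np.meshgrid(np.arange(w),np.arange(h))
    P=np.stack([(u-im["cx"])/f*d,(v-im["cy"])/f*d,d],-1)
    return (P-np.array(im["t"]))@np.array(im["R"])
def save(im,n): cv2.imwrite(f"pics/{n}.png",im["frame"][:,:,::-1])
E
python3 - <<'E'
from h import *
s=robot.state(); print({k:np.round(v,3) for k,v in s.items()}, robot.grip_depth)
ims=[]
for n in("top","side"):
    im=cams.get_image(n); ims.append(im["frame"]); P=world(im); np.save(n+".npy",P)
    for l in["board_center","bowl","mug","jar","spoon","trolley","dining_table"]:
        for r in spot_in(im,l)[:1]:
            c,ro=int(r["rect"][0]),int(r["rect"][1]); print(n,l,round(r["p"],2),np.round(r["rect"]),P[min(ro,383),min(c,511)].round(3))
cv2.imwrite("pics/a.png",cv2.resize(np.vstack(ims),(400,600))[:,:,::-1])
cv2.imwrite("pics/top0.png",cv2.resize(ims[0],(800,600))[:,:,::-1])
E
```

```text
{'time': np.float64(0.0), 'qpos': array([-1.389,  0.259,  1.536, -0.   ,  1.348, -0.203]), 'dq': array([ 0.002, -0.001,  0.   , -0.   ,  0.001, -0.   ]), 'tau': array([ 1.0000e-03, -4.4604e+01, -2.9057e+01, -0.0000e+00,  1.2000e-02,
       -0.0000e+00]), 'ee_pos': array([ 0.206, -0.509,  0.23 ]), 'eef_rot': array([-3.14 , -0.   ,  0.385]), 'ft_force': array([0.533, 1.009, 0.112]), 'torque': array([ 0.003, -0.024, -0.012]), 'grip_force': np.float64(0.0), 'finger_gap': np.float64(0.085)} -0.0187
top board_center 0.75 [202. 217. 101.  77.] [0.544 0.089 0.088]
top bowl 0.63 [221. 214.  44.  46.] [0.548 0.04  0.106]
top mug 0.56 [218. 135.  38.  37.] [0.773 0.056 0.034]
top jar 0.72 [370. 170.  30.  27.] [ 0.659 -0.333  0.114]
top spoon 0.89 [161. 136.  17.  58.] [0.763 0.208 0.044]
top trolley 0.91 [368. 213. 191. 164.] [ 0.559 -0.35   0.021]
top dining_table 0.64 [139. 184. 246. 200.] [0.635 0.263 0.026]
side board_center 0.72 [224. 177.  74.  56.] [0.539 0.004 0.093]
side bowl 0.68 [224. 173.  45.  33.] [0.541 0.009 0.102]
side mug 0.8 [297. 157.  31.  42.] [0.742 0.011 0.107]
side jar 0.72 [341. 276.  36.  58.] [ 0.651 -0.361  0.094]
side spoon 0.79 [272. 144.  46.  15.] [0.757 0.219 0.03 ]
side trolley 0.78 [309. 303. 262. 162.] [ 0.601 -0.348  0.022]
side dining_table 0.82 [249. 174. 184. 151.] [0.623 0.056 0.049]
```

View pics/top0.png

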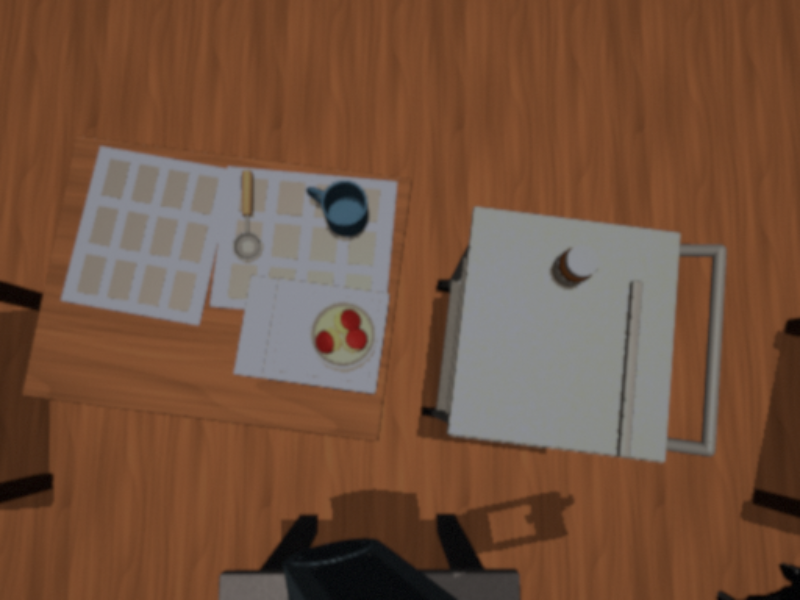

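View pics/a.png

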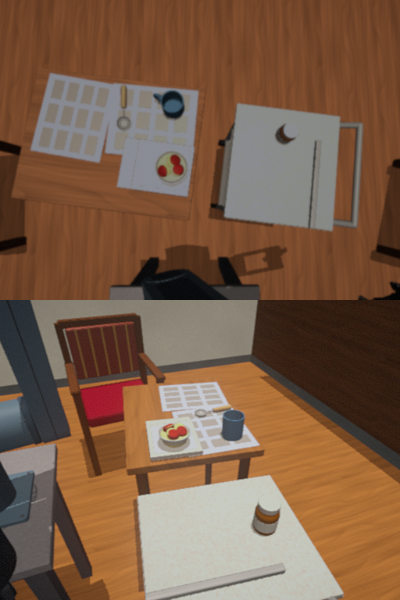

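The top view shows the board on the table (800px corners about (255,275), (388,290), (377,392), (235,375)), with its ledge on the left. The trolley is on the right, with the lip near column 630.

```bash
python3 - <<'E'
from h import *
P=np.load("top.npy"); im=cv2.imread("pics/top0.png"); im=cv2.resize(im,(512,384),interpolation=cv2.INTER_AREA)
Z=P[...,2]
def med(c,r,k=3):
    return np.median(P[r-k:r+k+1,c-k:c+k+1].reshape(-1,3),0).round(4)
for n,c,r in[("table",100,225),("table2",60,215),("tablefront",230,268),("trolley",340,240),("trol2",350,170),("board",190,190),("board2",190,235),("ledge",163,212)]: print(n,med(c,r))
def rect(mask,name):
    n,l,s,_=cv2.connectedComponentsWithStats(mask.astype(np.uint8)); i=1+np.argmax(s[1:,4]); m=(l==i)
    q=(P[m][:,:2]*1000).astype(np.float32); R=cv2.minAreaRect(q); print(name,m.sum(),R,cv2.boxPoints(R).round().tolist()); return m
Y=P[...,1];X=P[...,0]
tz=med(340,240)[2]; bz=med(100,225)[2]
rect((abs(Z-tz)<.012)&(Y<-.05),"trolley")
rect((abs(Z-bz)<.05)&(Y>-.15)&(X>.3),"table")
# edges along lines: fit in the picture using brightness of the board
hsv=cv2.cvtColor(im,cv2.COLOR_BGR2HSV)
m=(hsv[...,1]<60)&(hsv[...,2]>110)
cv2.imwrite("pics/m.png",m.astype(np.uint8)*255)
# Y of gap edges by X
for x in np.arange(.42,.76,.04):
    b=(abs(X-x)<.01)
    print(round(x,2),"table edge",Y[b&(abs(Z-bz)<.012)&(Y>-.2)].min().round(4),"trolley edge",np.percentile(Y[b&(abs(Z-tz)<.012)&(Y<-.05)],100).round(4), "lip",np.round(Y[b&(Z>tz+.008)&(Y<-.35)&(Z<tz+.03)],3)[[0,-1]] if (b&(Z>tz+.008)&(Y<-.35)&(Z<tz+.03)).any() else None)
rect((Z>bz+.012)&(Z<bz+.032)&(Y>0-.1)&(Y<.3)&(X<.68)&(X>.4),"board main")
rect(m&(Z>bz-.01)&(Z<bz+.03)&(Y>-.1)&(Y<.3)&(X<.66),"board white")
E
```

```text
table [0.5254 0.361  0.0273]
table2 [0.5516 0.4675 0.0272]
tablefront [0.4135 0.0171 0.0276]
trolley [ 0.4866 -0.2751  0.0227]
trol2 [ 0.6766 -0.308   0.0228]
board [0.6159 0.1232 0.0493]
board2 [0.4984 0.1206 0.0497]
ledge [0.5593 0.1945 0.0356]
trolley 18951 ((562.4398193359375, -356.0452880859375), (403.90875244140625, 402.501953125), 82.75010681152344) [[337.0, -531.0], [737.0, -582.0], [788.0, -181.0], [388.0, -130.0]]
table 35365 ((644.4766845703125, 255.61428833007812), (601.40625, 461.3538818359375), 82.74181365966797) [[378.0, -14.0], [835.0, -72.0], [911.0, 525.0], [454.0, 583.0]]
0.42 table edge -0.1993 trolley edge -0.1333 lip [-0.423 -0.571]
0.46 table edge -0.1998 trolley edge -0.1388 lip [-0.428 -0.578]
0.5 table edge -0.198 trolley edge -0.1441 lip [-0.434 -0.585]
0.54 table edge -0.1986 trolley edge -0.1498 lip [-0.44  -0.584]
0.58 table edge -0.1996 trolley edge -0.1539 lip [-0.444 -0.596]
0.62 table edge -0.2 trolley edge -0.1593 lip [-0.452 -0.602]
0.66 table edge -0.1982 trolley edge -0.1653 lip [-0.594 -0.464]
0.7 table edge -0.1992 trolley edge -0.0507 lip [-0.577 -0.593]
0.74 table edge -0.1999 trolley edge -0.0507 lip None
board main 3197 ((554.4286499023438, 74.8967056274414), (193.68463134765625, 170.08297729492188), 81.96283721923828) [[457.0, -9.0], [625.0, -33.0], [652.0, 159.0], [484.0, 183.0]]
board white 5392 ((565.4199829101562, 125.52537536621094), (304.7470703125, 202.4568634033203), 86.83491516113281) [[456.0, -21.0], [658.0, -32.0], [675.0, 272.0], [473.0, 283.0]]
```

```bash
python3 - <<'E'
import cv2
im=cv2.imread("pics/top0.png")
cv2.imwrite("pics/crop.png",cv2.resize(im[250:450,200:500],(780,520),interpolation=cv2.INTER_CUBIC))
E
```

```text
(no output)
```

View pics/crop.png

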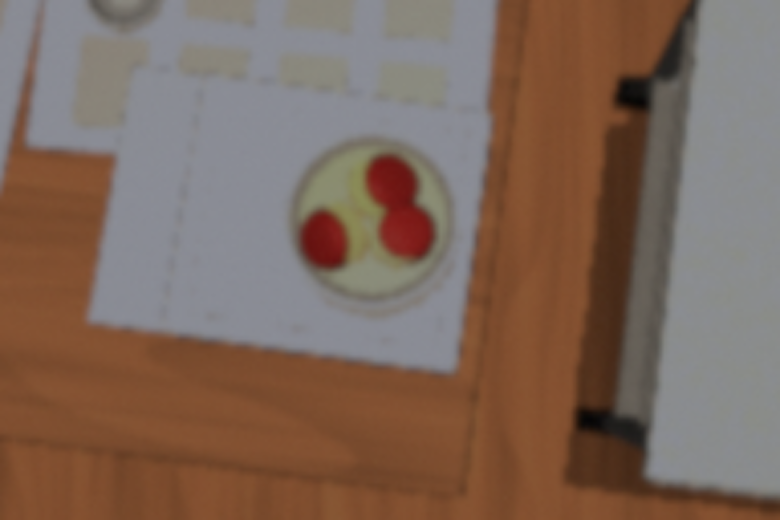

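Depth heights agree with the given sizes: table 27 mm, board top 49.5, ledge 35.5, trolley 22.7. The crop confirms the step line, at column 185. My plan is to press and push with open fingers straddling the ledge, with the tool yaw set square to the trolley (yaw 1.437). I'm starting the approach high.

apply_moves(
  deltas=[
    [0,0,-0.14,36,-31,0,1],
    [0,0,-0.28,73,-62,0,1],
    [0,0,-0.42,109,-93,0,1],
    [0,0,-0.56,146,-124,0,1],
    [0,0,-0.7,182,-155,0,1],
  ],
)

```text
time: 1.3
ee_pos: [0.3175, -0.2961, 0.2315]
eef_rot: [3.141, 0.0, 1.09]
ft_force: [2.0, -1.1, -0.9]
finger_gap: 0.0855
grip_force: 0.0
```

```bash
cat >> h.py <<'E'
def go(target,yaw=1.437):
    from scipy.spatial.transform import Rotation as R
    s=robot.state(); r=R.from_euler("xyz",s["eef_rot"]); g=R.from_euler("xyz",[np.pi,0,yaw])
    print("t",round(s["time"],2),"pos",np.round(s["ee_pos"],4),"rot",np.round(s["eef_rot"],4),"F",np.round(s["ft_force"],2))
    print("turn",(r.inv()*g).as_rotvec().round(4),"shift mm",(r.inv().apply(np.array(target)-s["ee_pos"])*1000).round(1))
E
python3 -c "
from h import *
go([.571,.192,.231])"
```

```text
t 1.3 pos [ 0.3175 -0.2961  0.2315] rot [3.1408e+00 2.0000e-04 1.0899e+00] F [ 2.   -1.12 -0.91]
turn [ 7.000e-04  3.000e-04 -3.471e-01] shift mm [ 5.5e+02 -1.1e+00  4.0e-01]
```

apply_moves(
  deltas=[
    [0,0,-0.07,48,0,0,1],
    [0,0,-0.14,96,0,0,1],
    [0,0,-0.21,144,0,0,1],
    [0,0,-0.28,192,0,0,1],
    [0,0,-0.347,240,0,0,1],
  ],
)

```text
time: 1.8
ee_pos: [0.4297, -0.0838, 0.2317]
eef_rot: [3.14, 0.0, 1.434]
ft_force: [0.5, -0.3, -0.2]
finger_gap: 0.0856
grip_force: 0.0
```

```bash
python3 -c "
from h import *
go([.571,.192,.11])"
```

```text
t 1.8 pos [ 0.4297 -0.0838  0.2317] rot [3.1405e+00 4.0000e-04 1.4345e+00] F [ 0.53 -0.26 -0.2 ]
turn [ 0.0011  0.0004 -0.0025] shift mm [292.5 102.3 121.7]
```

apply_moves(
  deltas=[
    [0,0,0,45,16,0,1],
    [0,0,0,90,32,0,1],
    [0,0,0,135,48,0,1],
    [0,0,0,180,64,0,1],
    [0,0,-0.002,225,80,0,1],
  ],
)

```text
time: 2.3
ee_pos: [0.5401, 0.1282, 0.2315]
eef_rot: [3.141, 0.0, 1.434]
ft_force: [0.2, -0.2, -0.5]
finger_gap: 0.0856
grip_force: 0.0
```

apply_moves(
  deltas=[
    [0,0,0,34,11,10,1],
    [0,0,0,67,22,30,1],
    [0,0,0,67,22,70,1],
    [0,0,0,67,22,110,1],
    [0,0,0,67,22,130,1],
  ],
)

```text
time: 2.8
ee_pos: [0.5682, 0.1898, 0.0974]
eef_rot: [-3.136, 0.002, 1.435]
ft_force: [-0.4, -0.1, 0.4]
finger_gap: 0.0851
grip_force: 0.0
```

```bash
python3 -c "
from h import *
go([.571,.192,.05])
save(cams.get_image('side'),'s1');save(cams.get_image('top'),'t1')
import cv2
a=cv2.imread('pics/s1.png')[100:260,130:330];b=cv2.imread('pics/t1.png')[120:280,120:320]
cv2.imwrite('pics/c1.png',cv2.resize(np.hstack([a,b]),(800,320),interpolation=cv2.INTER_CUBIC))"
```

```text
t 2.8 pos [0.5682 0.1898 0.0974] rot [-3.1363e+00  1.6000e-03  1.4348e+00] F [-0.39 -0.05  0.38]
turn [-0.0053  0.0016 -0.0022] shift mm [ 2.7  2.7 47.4]
```

View pics/c1.png

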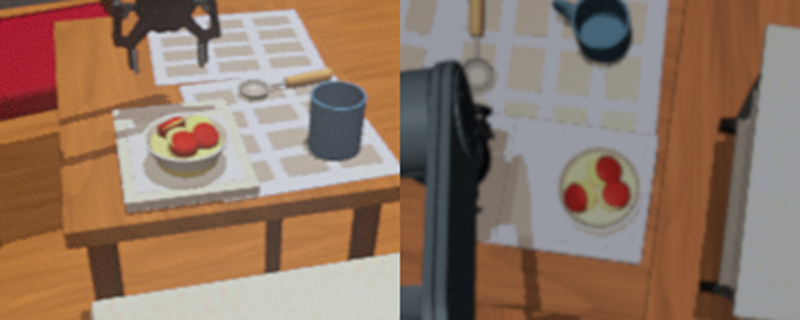

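The fingers hover behind the bowl, over the ledge (side view tips about (135,65) and (205,60)). Going down.

apply_moves(
  deltas=[
    [-0.002,0,0,3,3,25,1],
    [-0.002,0,0,3,3,45,1],
    [-0.002,0,0,3,3,52,1],
    [-0.002,0,0,3,3,55,1],
    [-0.002,0,0,3,3,57,1],
  ],
)

```text
time: 3.4
ee_pos: [0.5748, 0.1922, 0.0456]
eef_rot: [3.138, -0.001, 1.434]
ft_force: [0.2, -0.1, -0.1]
finger_gap: 0.0852
grip_force: 0.0
```

apply_moves(
  deltas=[
    [0,0,0,0,0,1,1],
    [0,0,0,0,0,2,1],
    [0,0,0,0,0,3,1],
    [0,0,0,0,0,4,1],
    [0,0,0,0,0,5,1],
  ],
)

```text
time: 3.9
ee_pos: [0.5739, 0.1921, 0.0394]
eef_rot: [3.139, -0.0, 1.434]
ft_force: [0.5, -0.6, 0.1]
finger_gap: 0.0855
grip_force: 0.0
```

apply_moves(
  deltas=[
    [0,0,0,0,0,2,1],
    [0,0,0,0,0,4,1],
    [0,0,0,0,0,5,1],
    [0,0,0,0,0,6,1],
    [0,0,0,0,0,6,1],
  ],
)

```text
time: 4.4
ee_pos: [0.5737, 0.1921, 0.0331]
eef_rot: [3.14, 0.0, 1.434]
ft_force: [-0.3, 0.8, 0.6]
finger_gap: 0.0856
grip_force: 0.0
```

apply_moves(
  deltas=[
    [0,0,0,0,0,3,1],
    [0,0,0,0,0,5,1],
    [0,0,0,0,0,6,1],
    [0,0,0,0,0,7,1],
    [0,0,0,0,0,7,1],
  ],
)

```text
time: 4.9
ee_pos: [0.5737, 0.1921, 0.0261]
eef_rot: [3.14, 0.0, 1.434]
ft_force: [-0.0, -0.1, 0.2]
finger_gap: 0.0855
grip_force: 0.0
```

apply_moves(
  deltas=[
    [0,0,0,0,0,1,1],
    [0,0,0,0,0,2,1],
    [0,0,0,0,0,3,1],
    [0,0,0,0,0,4,1],
    [0,0,0,0,0,4,1],
  ],
)

```text
time: 5.4
ee_pos: [0.5737, 0.1921, 0.0221]
eef_rot: [3.14, 0.0, 1.434]
ft_force: [0.9, -0.1, -0.5]
finger_gap: 0.0853
grip_force: 0.0
```

apply_moves(
  deltas=[
    [0,0,0,0,0,0.5,1],
    [0,0,0,0,0,1,1],
    [0,0,0,0,0,1,1],
  ],
)

```text
time: 5.7
ee_pos: [0.5739, 0.1921, 0.0217]
eef_rot: [3.139, -0.0, 1.434]
ft_force: [-0.9, 0.1, 3.2]
finger_gap: 0.0855
grip_force: 1.8
```

apply_moves(
  deltas=[
    [0,0,0,0,0,0.3,1],
    [0,0,0,0,0,0.6,1],
    [0,0,0,0,0,0.6,1],
  ],
)

```text
time: 6.0
ee_pos: [0.574, 0.1921, 0.0216]
eef_rot: [3.139, -0.0, 1.434]
ft_force: [-1.3, -0.5, 7.7]
finger_gap: 0.0857
grip_force: 4.0
```

apply_moves(
  deltas=[
    [0,0,0,-3,0,0,1],
    [0,0,0,-6,0,0,1],
    [0,0,0,-9,0,0,1],
    [0,0,0,-11,0,0,1],
    [0,0,0,-12,0,0,1],
  ],
)

```text
time: 6.5
ee_pos: [0.5733, 0.1811, 0.0217]
eef_rot: [3.137, -0.002, 1.433]
ft_force: [0.8, 3.3, 5.1]
finger_gap: 0.0854
grip_force: 2.7
```

apply_moves(
  deltas=[
    [0,0,0,-1,0,0,1],
    [0,0,0,-3,0,0,1],
    [0,0,0,-5,0,0,1],
    [0,0,0,-7,0,0,1],
    [0,0,0,-9,0,0,1],
  ],
)

```text
time: 7.0
ee_pos: [0.5723, 0.1732, 0.0218]
eef_rot: [3.137, -0.003, 1.433]
ft_force: [0.8, 6.5, 5.1]
finger_gap: 0.0855
grip_force: 5.9
```

```bash
cat >> h.py <<'E'
def bd(tag):
    im=cams.get_image("top"); save(im,tag); P=world(im); X,Y,Z=P[...,0],P[...,1],P[...,2]
    T=np.array([.5368,-.149]); y=np.array([.1263,.992]); x=np.array([.992,-.1263])
    tx=(P[...,:2]-T)@x; ty=(P[...,:2]-T)@y
    m=(abs(tx)<.13)&(ty>-.29)&(ty<.36)&(Z>.038)&(Z<.056)
    n,l,st,_=cv2.connectedComponentsWithStats(m.astype(np.uint8)); m=l==1+np.argmax(st[1:,4])
    print("board top: n",m.sum(),"ty 1/99%",np.percentile(ty[m],[1,99]).round(4),"tx",np.percentile(tx[m],[1,99]).round(4))
    A=np.c_[tx[m],ty[m],np.ones(m.sum())]; c=np.linalg.lstsq(A,Z[m],rcond=None)[0]; print("slope x,y",c[:2].round(3),"z",Z[m].mean().round(4))
    fr=[]
    for a in np.arange(-.07,.07,.01):
        k=m&(abs(tx-a)<.005)
        if k.sum()>5: fr.append((a,ty[k].min()))
    fr=np.array(fr); p=np.polyfit(fr[:,0],fr[:,1],1); print("front edge ty at centre",np.median(fr[:,1]).round(4),"skew",p[0].round(3))
    s=robot.state(); q=np.array(s["ee_pos"][:2])-T; print("tool tx,ty",(q@x).round(4),(q@y).round(4),"z",s["ee_pos"][2].round(4),"F along x,y,z",(s["ft_force"][:2]@x).round(1),(s["ft_force"][:2]@y).round(1),s["ft_force"][2].round(1),"t",round(s["time"],1))
E
python3 -c "
from h import *
bd('b1')"
```

```text
board top: n 3099 ty 1/99% [0.1231 0.308 ] tx [-0.0949  0.0727]
slope x,y [ 0. -0.] z 0.0493
front edge ty at centre 0.1224 skew -0.01
tool tx,ty -0.0055 0.3238 z 0.0218 F along x,y,z -1.1 5.6 5.4 t 7.0
```

apply_moves(
  deltas=[
    [0,0,0,-5,0,0.2,1],
    [0,0,0,-12,0,0.4,1],
    [0,0,0,-20,0,0.6,1],
    [0,0,0,-28,0,0.6,1],
    [0,0,0,-36,0,0.6,1],
  ],
)

```text
time: 7.55
ee_pos: [0.5677, 0.1376, 0.0217]
eef_rot: [3.136, -0.004, 1.433]
ft_force: [1.9, 8.3, 9.8]
finger_gap: 0.0852
grip_force: 8.2
```

apply_moves(
  deltas=[
    [0,0,0,-8,0,0.1,1],
    [0,0,0,-16,0,0.2,1],
    [0,0,0,-24,0,0.2,1],
    [0,0,0,-32,0,0.2,1],
    [0,0,0,-40,0,0.2,1],
  ],
)

```text
time: 8.05
ee_pos: [0.5624, 0.098, 0.0217]
eef_rot: [3.136, -0.004, 1.433]
ft_force: [1.4, 9.2, 11.3]
finger_gap: 0.0854
grip_force: 9.1
```

```bash
python3 -c "
from h import *
bd('b2')"
```

```text
board top: n 2584 ty 1/99% [0.0472 0.2108] tx [-0.0954  0.0724]
slope x,y [0.001 0.001] z 0.0494
front edge ty at centre 0.0469 skew -0.011
tool tx,ty -0.0058 0.247 z 0.0217 F along x,y,z -0.1 5.9 10.9 t 8.1
```

apply_moves(
  deltas=[
    [0,0,0,-8,0,0.1,1],
    [0,0,0,-16,0,0.1,1],
    [0,0,0,-24,0,0.1,1],
    [0,0,0,-32,0,0.1,1],
    [0,0,0,-40,0,0.1,1],
  ],
)

```text
time: 8.6
ee_pos: [0.557, 0.0584, 0.0218]
eef_rot: [3.136, -0.004, 1.433]
ft_force: [0.5, 11.1, 12.2]
finger_gap: 0.0853
grip_force: 9.8
```

```bash
python3 -c "
from h import *
bd('b3')"
```

```text
board top: n 2271 ty 1/99% [0.0074 0.1588] tx [-0.0959  0.0719]
slope x,y [-0.     0.001] z 0.0494
front edge ty at centre 0.0069 skew -0.009
tool tx,ty -0.0062 0.2071 z 0.0217 F along x,y,z -0.6 6.7 11.3 t 8.7
```

apply_moves(
  deltas=[
    [0,0,0,-7,0,0,1],
    [0,0,0,-14,0,0,1],
    [0,0,0,-21,0,0,1],
    [0,0,0,-28,0,0,1],
    [0,0,0,-35,0,0,1],
  ],
)

```text
time: 9.15
ee_pos: [0.5522, 0.0238, 0.0218]
eef_rot: [3.136, -0.004, 1.433]
ft_force: [1.7, 11.8, 13.8]
finger_gap: 0.0854
grip_force: 10.3
```

```bash
python3 -c "
from h import *
bd('b4')"
```

```text
board top: n 1990 ty 1/99% [-0.0275  0.1147] tx [-0.0964  0.0713]
slope x,y [0.002 0.002] z 0.0494
front edge ty at centre -0.0279 skew -0.011
tool tx,ty -0.0066 0.1723 z 0.0218 F along x,y,z -0.8 9.0 12.7 t 9.2
```

apply_moves(
  deltas=[
    [0,0,0,0,0,-0.9,1],
    [0,0,0,0,0,-1.8,1],
    [0,0,0,0,0,-2.6,1],
    [0,0,0,0,0,-3.4,1],
    [0,0,0,0,0,-4.2,1],
  ],
)

```text
time: 9.7
ee_pos: [0.551, 0.022, 0.0241]
eef_rot: [3.138, -0.0, 1.434]
ft_force: [2.5, 2.6, -1.2]
finger_gap: 0.0852
grip_force: 1.5
```

```bash
python3 -c "
from h import *
bd('b5')"
```

```text
board top: n 1994 ty 1/99% [-0.0295  0.1137] tx [-0.0967  0.0709]
slope x,y [0.    0.036] z 0.0471
front edge ty at centre -0.0299 skew -0.01
tool tx,ty -0.0076 0.1714 z 0.0241 F along x,y,z 2.8 3.6 1.3 t 9.8
```

apply_moves(
  deltas=[
    [0,0,0,-6,0,0,1],
    [0,0,0,-13,0,0,1],
    [0,0,0,-20,0,0,1],
    [0,0,0,-27,0,0,1],
    [0,0,0,-34,0,0,1],
  ],
)

```text
time: 10.25
ee_pos: [0.5449, -0.0125, 0.0235]
eef_rot: [3.141, -0.0, 1.434]
ft_force: [0.0, 3.8, -1.8]
finger_gap: 0.0857
grip_force: 1.6
```

```bash
python3 -c "
from h import *
bd('b6')"
```

```text
board top: n 1620 ty 1/99% [-0.0647  0.0647] tx [-0.0987  0.0694]
slope x,y [0.    0.032] z 0.0462
front edge ty at centre -0.0649 skew -0.05
tool tx,ty -0.0089 0.1353 z 0.0236 F along x,y,z -0.9 0.8 0.4 t 10.3
```

```bash
cat >> h.py <<'E'
def skew(tag):
    im=cv2.imread(f"pics/{tag}.png"); cam=cams.get_image("top"); P=world(cam); T=np.array([.5368,-.149]); y=np.array([.1263,.992]); x=np.array([.992,-.1263])
    tx=(P[...,:2]-T)@x; ty=(P[...,:2]-T)@y; Z=P[...,2]
    m=(abs(tx)<.13)&(ty>-.29)&(ty<.36)&(Z>.034)&(Z<.056)
    L=[];R=[];F=[]
    y0=np.percentile(ty[m],1)
    for a in np.arange(y0+.01,y0+.12,.008):
        k=m&(abs(ty-a)<.004)
        if k.sum()>5: L.append((a,tx[k].min()));R.append((a,tx[k].max()))
    for a in np.arange(-.085,.065,.008):
        k=m&(abs(tx-a)<.004)
        if k.sum()>5: F.append((a,ty[k].min()))
    for n,q in(("left",L),("right",R),("front",F)):
        q=np.array(q); print(n,np.polyfit(q[:,0],q[:,1],1).round(4),(q[:,1]*1000).round().astype(int).tolist())
E
python3 -c "
from h import *
skew('b6')
cv2.imwrite('pics/c6.png',cv2.resize(cv2.imread('pics/b6.png')[140:300,140:430],(790,436),interpolation=cv2.INTER_CUBIC))"
```

```text
Traceback (most recent call last):
  File "h.py", line 41, in skew
    q=np.array(q); print(n,np.polyfit(q[:,0],q[:,1],1).round(4),(q[:,1]*1000).round().astype(int).tolist())
                                      ~^^^^^
IndexError: too many indices for array: array is 1-dimensional, but 2 were indexed
```

```bash
sed -i 's/(Z>.034)&(Z<.056)$/(Z>.0385)\&(Z<.056)\&(ty>-.28); n,l,st,_=cv2.connectedComponentsWithStats(m.astype(np.uint8)); m=l==1+np.argmax(st[1:,4])/' h.py
python3 -c "
from h import *
cv2.imwrite('pics/c6.png',cv2.resize(cv2.imread('pics/b6.png')[140:300,140:430],(790,436),interpolation=cv2.INTER_CUBIC))
skew('b6')"
```

```text
left [ 0.006  -0.0989] [-99, -100, -99, -100, -98, -99, -99, -98, -99, -98, -99, -99, -98, -99]
right [0.0074 0.0697] [70, 70, 68, 70, 69, 70, 69, 70, 70, 69, 71, 69, 71, 70]
front [ 0.0681 -0.0471] [-66, -65, -65, -66, -66, -65, -67, -66, -65, 50, 49, 47, -67, -66, -67, -67, -67, -66, -67]
```

View pics/c6.png

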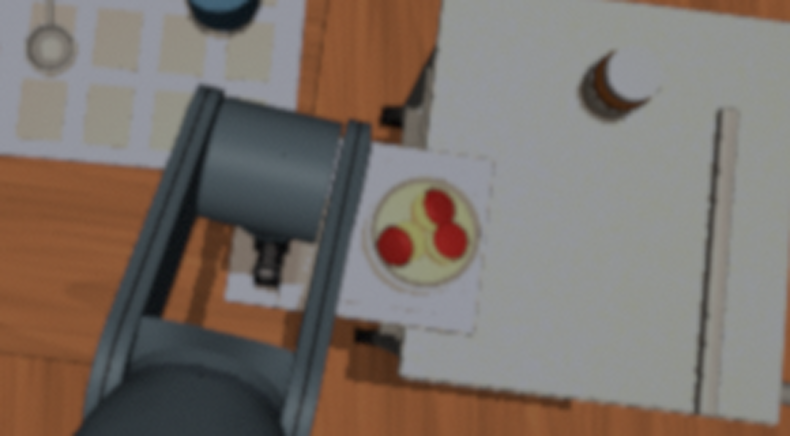

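The board bridges the gap and is square (skew about 0.007), with the bowl centred at about (425,232). Continuing to push without pressing.

apply_moves(
  deltas=[
    [0,0,0,-6,0,0,1],
    [0,0,0,-13,0,0,1],
    [0,0,0,-20,0,0,1],
    [0,0,0,-27,0,0,1],
    [0,0,0,-34,0,0,1],
  ],
)

```text
time: 10.9
ee_pos: [0.5408, -0.0462, 0.0239]
eef_rot: [3.14, -0.0, 1.434]
ft_force: [-0.2, 2.9, -2.3]
finger_gap: 0.0854
grip_force: 1.6
```

```bash
python3 -c "
from h import *
bd('b7')"
```

```text
board top: n 771 ty 1/99% [-0.0981  0.0168] tx [-0.0998 -0.0373]
slope x,y [0.001 0.025] z 0.0457
front edge ty at centre -0.0987 skew 0.006
tool tx,ty -0.0087 0.1013 z 0.024 F along x,y,z -0.8 0.4 -0.1 t 10.9
```

apply_moves(
  deltas=[
    [0,0,0,-6,0,0,1],
    [0,0,0,-13,0,0,1],
    [0,0,0,-20,0,0,1],
    [0,0,0,-28,0,0,1],
    [0,0,0,-36,0,0,1],
  ],
)

```text
time: 11.45
ee_pos: [0.5361, -0.0818, 0.0241]
eef_rot: [3.139, -0.0, 1.434]
ft_force: [0.5, 1.9, -2.1]
finger_gap: 0.0856
grip_force: 1.8
```

```bash
python3 -c "
from h import *
bd('b8');skew('b8')"
```

```text
board top: n 619 ty 1/99% [-0.1338 -0.0357] tx [-0.1005 -0.0372]
slope x,y [-0.001  0.002] z 0.0446
front edge ty at centre -0.1341 skew -0.037
tool tx,ty -0.0088 0.0651 z 0.0242 F along x,y,z -1.2 0.4 -0.5 t 11.5
left [ 0.0144 -0.099 ] [-101, -101, -100, -101, -99, -100, -101, -100, -100, -100, -100, -99]
right [-0.068 -0.066] [-46, -52, -58, -64, -68, -69, -68, -66, -65, -61, -54, -57]
front [-0.0302 -0.1369] [-134, -133, -137, -135, -136, -136, -135]
```

apply_moves(
  deltas=[
    [0,0,0,-6,0,1,1],
    [0,0,0,-14,0,2,1],
    [0,0,0,-22,0,3,1],
    [0,0,0,-30,0,4,1],
    [0,0,0,-38,0,4,1],
  ],
)

```text
time: 12.05
ee_pos: [0.5316, -0.1184, 0.0208]
eef_rot: [3.138, -0.001, 1.434]
ft_force: [0.7, 7.0, 5.0]
finger_gap: 0.0855
grip_force: 3.6
```

apply_moves(
  deltas=[
    [0,0,0,-8,0,0,1],
    [0,0,0,-16,0,0,1],
    [0,0,0,-24,0,0,1],
    [0,0,0,-32,0,0,1],
    [0,0,0,-40,0,0,1],
  ],
)

```text
time: 12.55
ee_pos: [0.526, -0.158, 0.0208]
eef_rot: [3.139, -0.001, 1.434]
ft_force: [1.2, 7.4, 4.0]
finger_gap: 0.0853
grip_force: 3.8
```

apply_moves(
  deltas=[
    [0,0,0,-6,0,0,1],
    [0,0,0,-12,0,0,1],
    [0,0,0,-18,0,0,1],
    [0,0,0,-22,0,0,1],
    [0,0,0,-26,0,0,1],
  ],
)

```text
time: 13.05
ee_pos: [0.5224, -0.1835, 0.0207]
eef_rot: [3.139, -0.001, 1.434]
ft_force: [0.8, 7.4, 5.2]
finger_gap: 0.0854
grip_force: 3.9
```

```bash
python3 -c "
from h import *
bd('b9');skew('b9')"
```

```text
board top: n 575 ty 1/99% [-0.1214 -0.0487] tx [-0.1001 -0.0376]
slope x,y [0.011 0.001] z 0.0445
front edge ty at centre -0.121 skew 0.161
tool tx,ty -0.0099 -0.0368 z 0.0207 F along x,y,z 0.3 6.4 4.5 t 13.1
left [ 0.0051 -0.0995] [-100, -101, -99, -100, -100, -99, -100, -99, -100]
right [-0.4613 -0.0818] [-43, -38, -34, -35, -38, -39, -40, -51, -84]
front [ 0.1011 -0.1131] [-117, -118, -122, -124, -125, -122, -106]
```

apply_moves(
  deltas=[
    [0,0,0,-3,0,0,1],
    [0,0,0,-6,0,0,1],
    [0,0,0,-8,0,0,1],
    [0,0,0,-10,0,0,1],
    [0,0,0,-11,0,0,1],
  ],
)

```text
time: 13.65
ee_pos: [0.5207, -0.1944, 0.0206]
eef_rot: [3.139, -0.001, 1.434]
ft_force: [1.1, 7.9, 4.9]
finger_gap: 0.0852
grip_force: 3.8
```

```bash
python3 - <<'E'
from h import *
P=np.load("top.npy"); T=np.array([.5368,-.149]); y=np.array([.1263,.992]); x=np.array([.992,-.1263])
tx=(P[...,:2]-T)@x; ty=(P[...,:2]-T)@y; Z=P[...,2]
for a in np.arange(-.12,.13,.04):
    k=(abs(tx-a)<.004)&(ty<-.2)&(ty>-.34); o=np.argsort(-ty[k]); 
    h=ty[k][Z[k]>.031]; print(round(a,2),h.max().round(4) if len(h) else None,h.min().round(4) if len(h) else None,Z[k].max().round(4))
E
```

```text
-0.12 -0.2857 -0.3013 0.0416
-0.08 -0.2848 -0.3009 0.0423
-0.04 -0.2855 -0.3008 0.0423
0.0 -0.2855 -0.3047 0.042
0.04 -0.2852 -0.3023 0.0432
0.08 -0.2854 -0.302 0.0432
0.12 -0.284 -0.303 0.0417
```

The lip looks to be at about -0.285, but I'll confirm that by feel in 3 mm steps.

apply_moves(
  deltas=[
    [0,0,0,-1.5,0,0,1],
    [0,0,0,-3,0,0,1],
  ],
)

```text
time: 13.85
ee_pos: [0.5204, -0.1972, 0.0206]
eef_rot: [3.139, -0.001, 1.434]
ft_force: [1.6, 7.2, 5.6]
finger_gap: 0.0853
grip_force: 3.8
```

apply_moves(
  deltas=[
    [0,0,0,-1.5,0,0,1],
    [0,0,0,-3,0,0,1],
  ],
)

```text
time: 14.05
ee_pos: [0.52, -0.2002, 0.0206]
eef_rot: [3.139, -0.001, 1.434]
ft_force: [0.8, 6.8, 3.9]
finger_gap: 0.0852
grip_force: 3.8
```

apply_moves(
  deltas=[
    [0,0,0,-1.5,0,0,1],
    [0,0,0,-3,0,0,1],
  ],
)

```text
time: 14.25
ee_pos: [0.5195, -0.2032, 0.0206]
eef_rot: [3.139, -0.001, 1.434]
ft_force: [1.7, 8.1, 5.8]
finger_gap: 0.0856
grip_force: 3.8
```

apply_moves(
  deltas=[
    [0,0,0,-1.5,0,0,1],
    [0,0,0,-3,0,0,1],
  ],
)

```text
time: 14.45
ee_pos: [0.5191, -0.2061, 0.0206]
eef_rot: [3.139, -0.001, 1.434]
ft_force: [1.6, 7.5, 4.7]
finger_gap: 0.0851
grip_force: 3.8
```

apply_moves(
  deltas=[
    [0,0,0,-1.5,0,0,1],
    [0,0,0,-3,0,0,1],
  ],
)

```text
time: 14.65
ee_pos: [0.5187, -0.2091, 0.0206]
eef_rot: [3.139, -0.001, 1.434]
ft_force: [1.7, 8.2, 4.7]
finger_gap: 0.0852
grip_force: 3.8
```

apply_moves(
  deltas=[
    [0,0,0,-1.5,0,0,1],
    [0,0,0,-3,0,0,1],
  ],
)

```text
time: 14.85
ee_pos: [0.5183, -0.2121, 0.0206]
eef_rot: [3.139, -0.001, 1.434]
ft_force: [1.5, 8.4, 4.4]
finger_gap: 0.0854
grip_force: 3.8
```

apply_moves(
  deltas=[
    [0,0,0,-1.5,0,0,1],
    [0,0,0,-3,0,0,1],
  ],
)

```text
time: 15.05
ee_pos: [0.5178, -0.215, 0.0206]
eef_rot: [3.139, -0.001, 1.434]
ft_force: [1.4, 8.2, 5.4]
finger_gap: 0.0854
grip_force: 3.8
```

apply_moves(
  deltas=[
    [0,0,0,-1.5,0,0,1],
    [0,0,0,-3,0,0,1],
  ],
)

```text
time: 15.25
ee_pos: [0.5174, -0.218, 0.0206]
eef_rot: [3.139, -0.001, 1.434]
ft_force: [1.5, 6.4, 4.9]
finger_gap: 0.0853
grip_force: 3.9
```

apply_moves(
  deltas=[
    [0,0,0,-1.5,0,0,1],
    [0,0,0,-3,0,0,1],
  ],
)

```text
time: 15.45
ee_pos: [0.517, -0.2209, 0.0206]
eef_rot: [3.139, -0.001, 1.434]
ft_force: [1.0, 7.6, 6.0]
finger_gap: 0.0854
grip_force: 3.9
```

apply_moves(
  deltas=[
    [0,0,0,-1.5,0,0,1],
    [0,0,0,-3,0,0,1],
  ],
)

```text
time: 15.65
ee_pos: [0.5166, -0.2239, 0.0206]
eef_rot: [3.139, -0.001, 1.434]
ft_force: [0.5, 8.0, 5.2]
finger_gap: 0.0854
grip_force: 3.9
```

apply_moves(
  deltas=[
    [0,0,0,-1.5,0,0,1],
    [0,0,0,-3,0,0,1],
  ],
)

```text
time: 15.85
ee_pos: [0.5162, -0.2268, 0.0206]
eef_rot: [3.139, -0.001, 1.434]
ft_force: [1.3, 7.7, 5.3]
finger_gap: 0.0857
grip_force: 3.9
```

apply_moves(
  deltas=[
    [0,0,0,-1,0,0,1],
    [0,0,0,-2,0,0,1],
  ],
)

```text
time: 16.05
ee_pos: [0.5159, -0.2288, 0.0206]
eef_rot: [3.139, -0.001, 1.434]
ft_force: [1.4, 6.8, 4.9]
finger_gap: 0.0853
grip_force: 3.9
```

apply_moves(
  deltas=[
    [0,0,0,-1,0,0,1],
    [0,0,0,-2,0,0,1],
  ],
)

```text
time: 16.25
ee_pos: [0.5157, -0.2303, 0.0206]
eef_rot: [3.139, -0.002, 1.434]
ft_force: [2.3, 12.9, 6.5]
finger_gap: 0.0854
grip_force: 6.4
```

apply_moves(
  deltas=[
    [0,0,0,-0.4,0,0,1],
    [0,0,0,-0.4,0,0,1],
  ],
)

```text
time: 16.45
ee_pos: [0.5157, -0.2302, 0.0206]
eef_rot: [3.14, -0.003, 1.434]
ft_force: [2.4, 11.6, 6.1]
finger_gap: 0.0853
grip_force: 5.6
```

```bash
python3 - <<'E'
from h import *
for i in range(3):
    cams.get_image("side"); s=robot.state(); print(np.round(s["ft_force"],1),np.round(s["ee_pos"],4))
E
```

```text
[ 1.9 10.9  6.5] [ 0.5157 -0.2302  0.0206]
[1.7 9.9 6.4] [ 0.5157 -0.2302  0.0206]
[ 2.5 11.9  7.3] [ 0.5157 -0.2302  0.0206]
```

apply_moves(
  deltas=[
    [0,0,0,-0.4,0,0,1],
    [0,0,0,-0.6,0,0,1],
  ],
)

```text
time: 16.8
ee_pos: [0.5156, -0.2303, 0.0206]
eef_rot: [3.14, -0.004, 1.434]
ft_force: [2.4, 14.2, 7.0]
finger_gap: 0.0854
grip_force: 6.9
```

apply_moves(
  deltas=[
    [0,0,0,0.5,0,0,1],
    [0,0,0,1.5,0,0,1],
    [0,0,0,2.5,0,-0.5,1],
    [0,0,0,4,0,-1,1],
    [0,0,0,6,0,-2,1],
  ],
)

```text
time: 17.3
ee_pos: [0.5162, -0.2276, 0.0221]
eef_rot: [3.139, 0.001, 1.434]
ft_force: [0.8, -0.2, 0.5]
finger_gap: 0.0853
grip_force: 0.0
```

apply_moves(
  deltas=[
    [0,0,0,1,0,-5,1],
    [0,0,0,2,0,-20,1],
    [0,0,0,3,0,-50,1],
    [0,0,0,4,0,-90,1],
    [0,0,0,10,0,-130,1],
  ],
)

```text
time: 17.8
ee_pos: [0.5168, -0.2175, 0.1534]
eef_rot: [3.14, 0.0, 1.433]
ft_force: [0.2, 0.6, -0.3]
finger_gap: 0.0852
grip_force: 0.0
```

apply_moves(
  deltas=[
    [0,0,0,45,0,0,1],
    [0,0,0,90,0,0,1],
    [0,0,0,135,0,0,1],
    [0,0,0,180,0,0,1],
    [0,0,0,200,0,0,1],
  ],
)

```text
time: 18.3
ee_pos: [0.5445, -0.0156, 0.1526]
eef_rot: [3.139, -0.001, 1.436]
ft_force: [0.1, 0.2, 0.5]
finger_gap: 0.0854
grip_force: 0.0
```

```bash
python3 - <<'E'
from h import *
bd('f'); skew('f')
save(cams.get_image('side'),'fs')
a=cv2.imread('pics/f.png')[120:300,250:470];b=cv2.imread('pics/fs.png')[180:360,150:370]
cv2.imwrite('pics/fin.png',cv2.resize(np.hstack([a,b]),(800,327),interpolation=cv2.INTER_CUBIC))
E
```

```text
board top: n 3251 ty 1/99% [-0.2842 -0.0955] tx [-0.101   0.0664]
slope x,y [0.001 0.001] z 0.0446
front edge ty at centre -0.2858 skew -0.197
tool tx,ty -0.0093 0.1349 z 0.1526 F along x,y,z 0.2 1.3 0.2 t 18.4
left [ 0.0109 -0.0992] [-103, -101, -103, -101, -102, -102, -101, -102, -101, -102, -100, -101, -102, -101]
right [0.0093 0.0688] [66, 67, 66, 67, 67, 65, 67, 67, 68, 67, 66, 68, 67, 68]
front [ 0.0836 -0.2365] [-280, -280, -279, -280, -278, -280, -183, -179, -176, -178, -178, -179, -183, -185, -280, -279, -280, -279, -279]
```

View pics/fin.png

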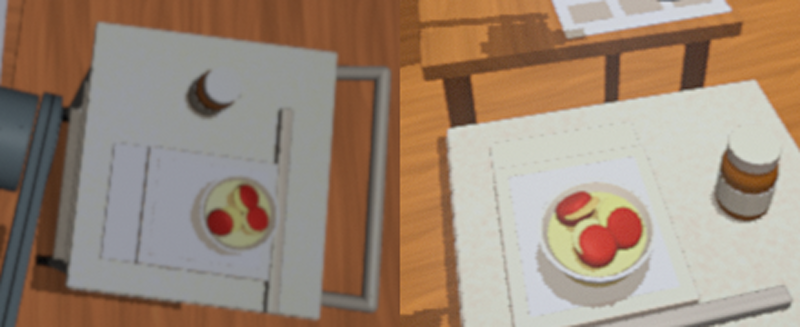

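The final picture shows the board's front edge against the lip (left panel, column about 278) and the board flat. Skew is about 0.01 rad. The bowl is upright at about (238,213), the jar is undisturbed and the arm is clear.

```bash
python3 -c "
from h import *
print(order.job_done())"
```

```text
the job is handed in; nothing more can be done
None
```

The board is on the trolley, flat and with its front edge against the end lip (about 0.01 rad off square). The bowl is upright on it, the arm is clear, and I handed the job in at about 18 s; no verdict came back.

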